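# Start a circuit board test

### The arm

A 6-joint arm with a two-finger parallel gripper is mounted at the origin on the work surface. World frame = base frame: x ahead of the robot, y to its left, z up, the work surface at z = 0. Lengths are in m, angles in rad, forces in N, time in s.
With the tool pointing down it reaches from about 0.35 to 0.925 m from the base axis. Payload 6.4 kg.
Tool frame: the origin (TCP) lies between the finger pads; the fingertips stand 11 mm ahead of it and the grasp point (between the pads) lies 8 mm behind it; z points along the fingers, y is the line along which they close (so a half turn about z gives the same grasp; the last joint's range is limited). The gripper opens to 85 mm and grips with 20 to 120 N. Pads are 22 mm wide; open, the fingers measure 114 mm over their backs; the gripper's body (76 mm by 85 mm) begins 54 mm behind the grasp point. The pads swing forward as they close: fully open they stand 13 mm farther back than shut.
Start: joints at [1.097, 0.245, 1.558, -0, 1.339, -0.174], TCP at [0.192, 0.621, 0.242] pointing down, gripper open.
Joint ranges: [-3.13, 3.13], [-1.02, 2.26], [0.13, 2.54], [-0.95, 4.09], [0.21, 2.88], [-2.74, 2.74]. Speed limits (rad/s): [2.57, 2.57, 3.14, 3.14, 3.14, 3.14].

### API

Orientations are given as [roll, pitch, yaw] about the fixed x, y, z axes, in that order (R = Rz(yaw) Ry(pitch) Rx(roll)).
In Python, from rig import r gives the robot as it stands. Calls block until the motion is done:
- r.movep(position, orientation): joint-space move of the TCP to a pose.
- r.move_l(position, orientation=None, feed=0.15, contact_N=None): straight line of the TCP; orientation=None keeps the orientation; feed is the mean speed in m/s. With contact_N (N) it stops when the force on the tool has changed by that much, and returns True; else False.
- r.set_joints(angles): joint-space move.
- r.release() and r.grab(): open the fingers fully, or close them until they stop; the grip force is fixed at half the most.
- r.wait(seconds).
- r.ik(position, orientation): joint angles nearest the present ones, or None.
- r.get_image(name): name is "scene" or "top" or "wrist"; returns a dict with "frame" (384x512x3 uint8, blue, green, red), "fx", "fy", "cx", "cy" (pixels), "dist_coeffs" ([k1, k2, p1, p2, k3] as OpenCV has them; the pictures are not rectified), "eye" and "orientation" of the camera in the world; the wrist camera has in their place "mount" (4x4, takes a point from camera to tool coordinates, whose origin is the TCP and whose axes are the flange's). Camera axes: x right, y up, looking along -z (the intrinsics and any distortion apply to the point x, -y, -z); pixel columns grow to the right and rows downward; lengths in m; the calibration is good to about 2 mm. A picture is of the moment at which its call begins: read the wrist's pose just before it. There is no depth.
A pose or a line that the arm cannot do raises r.MotionError and nothing moves.
- r.sign_off(): hands the job in; it is judged then, once.
Trained networks look in the newest picture that a camera, given by its name, has taken for a name from the list of things; names that differ only in an ending like _2 or _b are one class to them, and where a whole thing is asked for, a point or a joint stands for the part that bears it (a point fixed in the world has none). Each returns a list of dicts, best first, with "p" (0 to 1); they miss things now and then, are a little off and sometimes report something else, mostly with a low value. They report only what shows in the picture. A call takes as long as a camera call.
- r.boxes_of(label, camera): "rect" ([centre column, centre row, width, height] in pixels, round what is visible of it).
- r.trace(label, camera): "region" (384x512 bool, what is visible of it) and "rect" ([centre column, centre row, width, height] in pixels, round what is visible of it).
Readings, each from a call of its own:
- r.get_clock(): time.
- r.get_joints(): joint angles.
- r.get_joint_velocities(): joint speeds.
- r.get_joint_torque(): joint torques, N m.
- r.get_position(): TCP position.
- r.get_orientation(): TCP orientation.
- r.get_wrist_force(): force on the tool from outside, world axes, zero at the start.
- r.get_moment(): the same for the moment, N m.
- r.get_opening(): finger opening in m.
- r.get_grasp_force(): force on a finger pad.
Only numpy, scipy, OpenCV 4.12 (cv2) and the standard library are available. Lean on these libraries where they do the work, as an engineer would, in place of code of your own. Each camera call takes 0.05 s, during which the arm holds its last target. There are 200 camera calls.

### The job

Start the test of the circuit board in the fixture, with the closed fingertips and picking nothing up: push the fixture's raised cover down by its yellow pad until it lies flat, then press the marked end of the red rocker on the white power strip so that it is switched on, and then press the green button on the console fully down and let it come back up. Keep to this order, do not press the red or the yellow button, do not lift or shove the power strip, and leave everything else on the bench where it is.

Things in the scene. Friction and masses are not known exactly. Their poses are not given: they have to be found in the camera images.
- fixture: dark grey test fixture bolted to the bench, 200 x 240 mm (its x, y), 75 mm high to its rim, with a green circuit board in it; origin at the centre of its underside. The cover's hinge runs along its y at the far (+x) side
- cover_hinge (a point): middle of the cover's hinge axis, 98 mm along the fixture's +x from its origin and 75 mm above the bench; axes as the fixture's
- cover (a joint): hinged grey-framed cover with a clear window, 196 mm long from the hinge, 236 mm wide, 10 mm thick, its underside on the hinge axis. Angle in rad: 0 = flat on the fixture (a hard stop), grows as its free edge (towards the robot) rises; it starts 0.45 to 0.85 open. A stiff hinge holds it at any angle; about 1 to 3 N downward on the pad moves it
- cover_pad (a point): centre of the top face of the yellow push pad on the cover (40 mm along the cover, 70 mm wide, standing 4 mm above it): 168 mm from the hinge axis along the cover and 14 mm above the cover's underside; z is the normal of the cover's outer face
- strip: white power strip lying loose on the bench, 240 x 66 x 45 mm high, about 0.7 kg; origin at the centre of its underside, x along its length. Three grey sockets on its +x part, the rocker on its -x part, pivot 75 mm from the middle
- rocker (a joint): red rocker switch on the power strip, 52 mm along the strip, 30 mm wide; its pivot is 55 mm above the bench and its face is 6 mm above the pivot. Angle in rad: 0 = off (the marked end stands 0.22 rad up), 0.44 = on (the marked end 0.22 rad down, a hard stop). No spring, it stays where it is left; about 2 to 4 N on the marked end moves it
- rocker_on (a point): point on the rocker's face at its marked end (a white bar across it, the end next to the sockets), 19 mm from the pivot: about 65 mm above the bench when off, 57 mm when on; moves with the rocker
- console: grey console box fixed on the bench, 90 x 190 x 50 mm high; origin at the centre of its underside. Three round buttons stand in a row along its y, 60 mm apart; which colour is where varies
- start (a joint): the green push button (start): how far it is pressed, 0 = up, 0.006 m = fully down. A spring returns it; about 1.5 N starts it moving, 5 N brings it fully down
- start_top (a point): centre of the top of the green button (32 mm across, 72 mm above the bench when up, in a 48 mm steel collar whose top is 10 mm lower)
- stop (a joint): the red push button (stop, not to be pressed): how far it is pressed, 0 = up, 0.006 m = fully down. A spring returns it; about 1.5 N starts it moving, 5 N brings it fully down
- stop_top (a point): centre of the top of the red button, same size
- eject (a joint): the yellow push button (not to be pressed): how far it is pressed, 0 = up, 0.006 m = fully down. A spring returns it; about 1.5 N starts it moving, 5 N brings it fully down
- eject_top (a point): centre of the top of the yellow button, same size
- spare_board: loose green circuit board lying flat, 80 x 60 mm, 14 mm high; origin under its centre; leave alone
- screwdriver: loose screwdriver lying on the bench in front of the robot, along its x; leave alone
- tape: loose roll of yellow tape lying flat, 90 mm across, 24 mm high; origin under its centre; leave alone
- parts_bin: loose blue parts bin, 110 x 150 x 60 mm; origin under its centre; leave alone
- flux_bottle: loose amber bottle standing upright, 44 mm across, 120 mm high; origin under its centre; leave alone
- mug: loose blue mug, 76 mm across, 90 mm high; origin under its centre; leave alone

How it is judged:
On the way, in this order (a step that is already met when the one before it is completed fails the run):
1. the cover is pushed down flat on the fixture (value of joint cover below 0.04 rad), for 0.1 s.
2. the rocker is switched on (value of joint rocker above 0.34 rad), for 0.1 s.
3. the green button is pressed down (value of joint start above 0.0045 m), for 0.05 s.
At the end, for the whole second after the job is handed in: the cover lies flat (under 0.04 rad), the rocker is on (over 0.34 of 0.44 rad), the green button has been pressed (over 4.5 of 6 mm) and is up again (under 2 mm), the other buttons are up, the power strip is at rest (value of joint cover below 0.04 rad and value of joint rocker above 0.34 rad and value of joint each of start, stop, eject below 0.002 m and linear speed of strip below 0.02 m/s); the robot touches nothing.
It fails at once if the cover is lifted further open (value of joint cover above 0.93 rad).
It fails at once if out of order: the rocker is switched on while the cover is not flat, or the green button pressed before the cover is flat and the rocker on ((not (value of joint cover below 0.04 rad) and value of joint rocker above 0.3 rad) or (value of joint start above 0.003 m and (not (value of joint cover below 0.04 rad) or not (value of joint rocker above 0.34 rad)))).
It fails at once if the red or the yellow button is pressed (value of joint any of stop, eject above 0.003 m).
It fails at once if the power strip is lifted or tipped (12 mm, 0.15 rad) or shoved more than 30 mm (height (world z) of strip above 0.012 m or angle between strip's own z axis and vertical above 0.15 rad or distance of strip from where it was at the start of the episode above 0.03 m).
It fails at once if another loose thing is moved more than 30 mm, lifted or knocked over (distance of any of spare_board, screwdriver, tape, parts_bin, flux_bottle, mug from where it was at the start of the episode above 0.03 m or angle between any of flux_bottle, mug's own z axis and vertical above 0.5 rad).
It also fails if it takes over 46 s, if anything falls off the work surface, if the arm or the gripper's body presses on something with over 40 N, if the wrist force passes 120 N, or if a joint passes its speed limit or range.

## Working session

There is one attempt and no reset: what is moved stays moved. The work goes in short steps, each a Python script; the robot and the scene stay as the last script left them, time stands still between calls to the robot, and variables do not carry over. Pictures are saved under pics/ and viewed, at most 10 in all, crops included, and the job is handed in when it is done.

```bash
mkdir -p pics; ls; cat > h.py <<'E'
import numpy as np, cv2
from scipy.spatial.transform import Rotation as R
from rig import r
def cam(name):
    if name=="wrist":
        p=np.array(r.get_position()); o=r.get_orientation()
    im=r.get_image(name)
    if name=="wrist":
        T=np.eye(4); T[:3,:3]=R.from_euler('xyz',o).as_matrix(); T[:3,3]=p
        T=T@np.array(im["mount"]); eye,Rc=T[:3,3],T[:3,:3]
    else:
        eye=np.array(im["eye"]); q=np.array(im["orientation"])
        Rc=q if q.shape==(3,3) else R.from_euler('xyz',q).as_matrix()
    K=np.array([[im["fx"],0,im["cx"]],[0,im["fy"],im["cy"]],[0,0,1.]])
    return dict(f=im["frame"],K=K,d=np.array(im["dist_coeffs"],float),eye=eye,R=Rc)
def ray(c,uv):
    u=cv2.undistortPoints(np.array([[uv]],float),c["K"],c["d"])[0,0]
    return c["R"]@np.array([u[0],-u[1],-1.])
def atz(c,uv,z):
    d=ray(c,uv); return c["eye"]+d*(z-c["eye"][2])/d[2]
def tri(obs):
    A=np.zeros((3,3));b=np.zeros(3)
    for c,uv in obs:
        d=ray(c,uv);d/=np.linalg.norm(d);P=np.eye(3)-np.outer(d,d);A+=P;b+=P@c["eye"]
    X=np.linalg.solve(A,b)
    return X
def proj(c,X):
    X=np.atleast_2d(X); p=(X-c["eye"])@c["R"]; p=p*[1,-1,-1]
    return cv2.projectPoints(p.reshape(-1,1,3),np.zeros(3),np.zeros(3),c["K"],c["d"])[0][:,0]
E
python3 - <<'E'
from h import *
cs={n:cam(n) for n in("scene","top")}
for n,c in cs.items():
    cv2.imwrite(f"pics/{n}0.png",c["f"]); print(n,c["eye"].round(3),(-c["R"][:,2]).round(2),c["K"][0,0],c["d"])
for l in("cover_pad","cover","fixture","strip","rocker","rocker_on","console","start_top","stop_top","eject_top"):
    for n in cs:
        print(l,n,[(np.round(x["rect"]).tolist(),round(x["p"],2)) for x in r.boxes_of(l,n)[:3]])
print(r.get_clock())
E
```

```text
pics
scene [ 1.094 -0.507  1.041] [-0.44  0.39 -0.81] 390.0157290346037 [0.0165419 0.        0.        0.        0.       ]
top [ 0.325 -0.057  1.092] [ 0.22 -0.01 -0.97] 451.7256258331841 [-0.02215341  0.          0.          0.          0.        ]
cover_pad scene [([322.0, 130.0, 84.0, 87.0], 0.9)]
cover_pad top [([100.0, 175.0, 137.0, 53.0], 0.9)]
cover scene [([324.0, 131.0, 79.0, 92.0], 0.95), ([180.0, 180.0, 26.0, 18.0], 0.61), ([235.0, 202.0, 61.0, 60.0], 0.18)]
cover top [([101.0, 175.0, 135.0, 53.0], 0.66), ([366.0, 211.0, 84.0, 58.0], 0.61)]
fixture scene [([316.0, 138.0, 98.0, 100.0], 0.9)]
fixture top [([102.0, 195.0, 145.0, 96.0], 0.74)]
strip scene [([234.0, 203.0, 70.0, 55.0], 0.91), ([182.0, 296.0, 33.0, 48.0], 0.2)]
strip top [([264.0, 199.0, 41.0, 101.0], 0.8), ([370.0, 209.0, 15.0, 11.0], 0.19)]
rocker scene [([216.0, 180.0, 12.0, 10.0], 0.7)]
rocker top [([267.0, 229.0, 16.0, 28.0], 0.62)]
rocker_on scene []
rocker_on top [([270.0, 228.0, 14.0, 24.0], 0.64)]
console scene [([163.0, 235.0, 70.0, 65.0], 0.66)]
console top [([368.0, 212.0, 88.0, 56.0], 0.79)]
start_top scene [([172.0, 214.0, 11.0, 10.0], 0.66)]
start_top top [([318.0, 133.0, 37.0, 39.0], 0.35)]
stop_top scene [([145.0, 243.0, 18.0, 9.0], 0.62)]
stop_top top [([393.0, 203.0, 17.0, 12.0], 0.55)]
eject_top scene [([161.0, 228.0, 10.0, 11.0], 0.62)]
eject_top top [([366.0, 211.0, 16.0, 14.0], 0.58)]
1.1
```

```bash
python3 -c "
import cv2
t=cv2.imread('pics/top0.png');cv2.imwrite('pics/top0c.png',cv2.resize(t[90:300,20:440],None,fx=1.9,fy=1.9,interpolation=2))
t=cv2.imread('pics/scene0.png');cv2.imwrite('pics/scene0c.png',cv2.resize(t[60:310,110:430],None,fx=2.4,fy=2.4,interpolation=2))"
```

```text
(no output)
```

View pics/top0c.png

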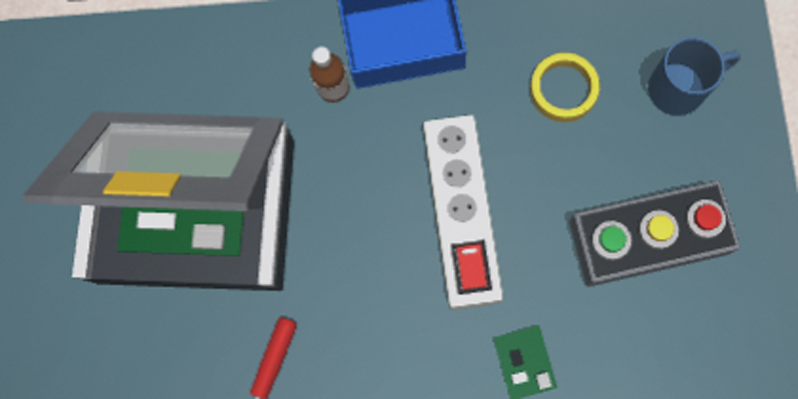

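View pics/scene0c.png

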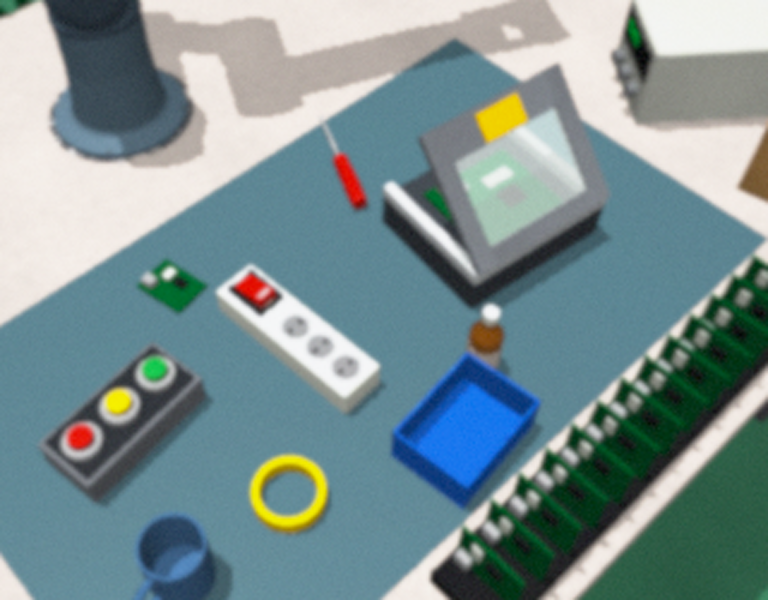

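The top view shows the open cover with its yellow pad at about full-image pixel (94,187), the rocker at (267,229) with its white bar at the socket end, and green/yellow/red buttons at about (342,216), (367,210), (393,204). In the scene view the pad is at about (319,109), the rocker at (216,181), and the green button at (174,214). The network's "start_top" in the top view (318,133) is the tape, so it is wrong. Next I'll measure with colour blobs at these spots.

```bash
cat > meas.py <<'E'
from h import *
HSV={"yel":[(18,120,90),(34,255,255)],"grn":[(45,120,60),(80,255,255)],"red":[(172,130,80),(180,255,255)],"redl":[(0,130,80),(8,255,255)]}
def blob(c,col,uv,rad=22):
    h=cv2.cvtColor(c["f"],cv2.COLOR_BGR2HSV)
    m=cv2.inRange(h,*HSV[col])
    if col=="red": m|=cv2.inRange(h,*HSV["redl"])
    m=cv2.morphologyEx(m,cv2.MORPH_CLOSE,np.ones((3,3)))
    n,l,s,ce=cv2.connectedComponentsWithStats(m)
    k=[i for i in range(1,n) if s[i,4]>12 and np.hypot(*(ce[i]-uv))<rad]
    i=max(k,key=lambda i:s[i,4]); return ce[i],s[i,4],l==i
E
python3 - <<'E'
from meas import *
s,t=cam("scene"),cam("top")
g={"pad":("yel",(319,109),(94,187)),"rocker":("red",(216,181),(267,229)),"start":("grn",(174,214),(342,216)),"eject":("yel",(161,227),(367,210)),"stop":("red",(143,243),(393,204))}
for k,(col,a,b) in g.items():
    pa,na,_=blob(s,col,a,12);pb,nb,_=blob(t,col,b,12)
    X=tri([(s,pa),(t,pb)]);print(k,pa.round(1),na,pb.round(1),nb,X.round(4),"res",(proj(s,X)[0]-pa).round(1),(proj(t,X)[0]-pb).round(1))
# cover corners in crops (hinge R near bottle, hinge L, free R, free L)
T=lambda u,v:(20+u/1.9,90+v/1.9); S=lambda u,v:(110+u/2.4,60+v/2.4)
for k,a,b in(("free_right",S(423,138),T(249,207)),("free_left",S(557,67),T(27,199)),("hinge_right",S(479,278),T(283,118)),("hinge_left",S(607,194),T(95,113))):
    print(k,tri([(s,a),(t,b)]).round(3))
for k,uv in (("strip socket end",T(449,117)),("strip rocker end",T(476,303))): print(k,atz(t,uv,.045).round(3))
E
```

```text
pad [318.3 108.5] 264 [ 94.3 186.3] 424 [0.5578 0.2533 0.2036] res [-0.1  0. ] [-0.1 -0.1]
rocker [215.6 180.8] 125 [268.  230.3] 273 [ 0.4614 -0.096   0.0528] res [-0.2  0. ] [-0.2 -0.1]
start [174.  213.1] 67 [342.2 215.3] 130 [ 0.4803 -0.2677  0.0687] res [-0.2  0. ] [-0.2 -0.1]
eject [158.8 226.8] 94 [367.4 209.7] 142 [ 0.4887 -0.3271  0.0692] res [-0.2  0. ] [-0.2 -0.1]
stop [142.9 241.6] 80 [392.3 204. ] 140 [ 0.4977 -0.3867  0.0681] res [-0.1  0. ] [-0.2 -0.1]
free_right [0.523 0.14  0.213]
free_left [0.549 0.374 0.209]
hinge_right [0.661 0.122 0.076]
hinge_left [0.684 0.354 0.082]
strip socket end [ 0.655 -0.085  0.045]
strip rocker end [ 0.417 -0.099  0.045]
```

```bash
python3 - <<'E'
from h import *
print(r.get_clock(),r.get_orientation())
yaw=-0.105; u=np.array([np.cos(yaw),np.sin(yaw)]); H=np.array([.668,.241])
def P(a,d=.162): 
    h=H-u*(d*np.cos(a)-.014*np.sin(a)); return [h[0],h[1],.075+d*np.sin(a)+.014*np.cos(a)+.011]
O=[np.pi,0,yaw]
r.grab()
print("open",r.get_opening())
p=P(.8); r.movep([p[0],p[1],.30],O); print(r.get_clock(),np.round(r.get_joints(),2))
r.move_l([p[0],p[1],p[2]+.02],feed=.15); print("F",np.round(r.get_wrist_force(),1))
for a in(.8,.65,.5,.35,.2,.08):
    r.move_l(P(a),feed=.08); print(a,np.round(r.get_position(),3),"F",np.round(r.get_wrist_force(),1))
q=P(0);q[2]-=.006
print(r.move_l(q,feed=.03,contact_N=15)); r.wait(.2); print(np.round(r.get_position(),4),np.round(r.get_wrist_force(),1))
q=np.array(r.get_position());q[2]+=.1;r.move_l(q,feed=.15)
print(r.get_clock())
s,t=cam("scene"),cam("top")
cv2.imwrite("pics/a1.png",np.hstack([cv2.resize(s["f"][60:310,110:430],(400,312)),cv2.resize(t["f"][90:300,20:300],(400,312))]))
E
```

```text
1.2 [3.14152969e+00 4.26678213e-06 2.84179728e+00]
open -0.00016431955675428694
3.875 [0.24 0.13 1.58 0.   1.43 1.91]
F [ 0.1 -0.5  0.9]
0.8 [0.565 0.252 0.211] F [0.1 0.3 0.1]
0.65 [0.547 0.254 0.195] F [ 0.1 -0.2 -0.3]
0.5 [0.532 0.255 0.175] F [-0.4  0.   0.1]
0.35 [0.521 0.256 0.154] F [-0.4 -0.   0.2]
0.2 [0.512 0.257 0.131] F [-0.3  0.4  0.5]
0.08 [0.508 0.258 0.112] F [-0.2  0.8 -0.3]
True
[0.5078 0.2582 0.1   ] [-1.4 -1.   3.9]
8.6083
```

View pics/a1.png

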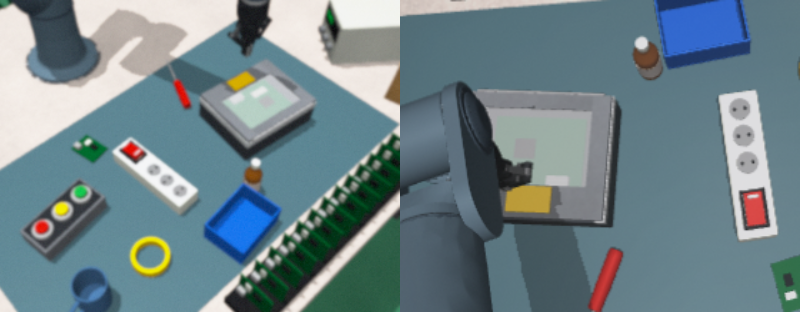

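The cover lies flat: the fingertip met the hard stop at z = 0.089, and the pad shows flat in both views. Next is the rocker.

```bash
python3 - <<'E'
from meas import *
yaw=.06; d=np.array([np.cos(yaw),np.sin(yaw)]); piv=np.array([.4614,-.0963])
p=piv+.021*d; O=[np.pi,0,yaw]
r.movep([p[0],p[1],.2],O)
s,t=cam("scene"),cam("top")
a=blob(s,"yel",(306,140),25)[0]; b=blob(t,"yel",(110,223),25)[0]; print("pad",tri([(s,a),(t,b)]).round(4))
r.move_l([p[0],p[1],.09],feed=.15); print("F",np.round(r.get_wrist_force(),1))
print(r.move_l([p[0],p[1],.0655],feed=.03,contact_N=18)); print(np.round(r.get_position(),4),np.round(r.get_wrist_force(),1))
r.wait(.2); print(np.round(r.get_position(),4),np.round(r.get_wrist_force(),1))
r.move_l([p[0],p[1],.2],feed=.15)
r.movep([p[0]-.06,p[1]+.03,.25],O)
w=cam("wrist");cv2.imwrite("pics/w2.png",w["f"]); s=cam("scene"); t=cam("top")
cv2.imwrite("pics/a2.png",np.hstack([cv2.resize(s["f"][155:245,180:280],(400,360),interpolation=2),cv2.resize(w["f"],(400,300))[:].copy() if 0 else cv2.resize(w["f"],(400,360))]))
print(r.get_clock())
E
```

```text
pad [0.4995 0.2596 0.0871]
F [-0.1  0.3 -0.7]
True
[ 0.4844 -0.0952  0.069 ] [-1.8  2.   7.7]
[ 0.4844 -0.0952  0.069 ] [-1.6  0.6  7. ]
13.5667
```

View pics/a2.png

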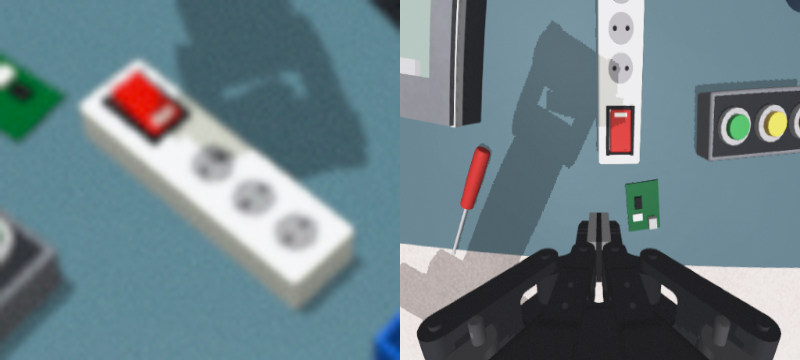

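The rocker press stopped at tip z = 0.058 with 18 N, which matches the on stop. In the wrist picture the white bar is near the top of the rocker at about (620,113) in the montage, and the strip hasn't moved. I'll measure the bar's height from two wrist places to confirm.

```bash
python3 - <<'E'
from meas import *
def bar(c,X0):
    uv=proj(c,X0)[0]; x,y=uv.astype(int); 
    g=blob(c,"red",uv,40)[2].astype(np.uint8)
    hull=cv2.convexHull(cv2.findNonZero(g)); m=np.zeros_like(g); cv2.fillConvexPoly(m,hull,1); m=cv2.erode(m,np.ones((2,2)))
    f=c["f"].astype(float); wgt=np.clip(f[...,1]-110,0,None)*m
    yy,xx=np.mgrid[:384,:512]; 
    return np.array([(xx*wgt).sum(),(yy*wgt).sum()])/wgt.sum()
obs=[]
X0=[.478,-.095,.058]
for q in([.40,-.065,.25],[.40,-.2,.25],[.37,-.10,.16]):
    r.movep(q,[np.pi,0,.06]); r.wait(.1); c=cam("wrist"); b=bar(c,X0); obs.append((c,b)); print(b.round(1),proj(c,X0)[0].round(1))
    for k,(col) in {"start":"grn"}.items():
        try:
            e=blob(c,"grn",proj(c,[.4803,-.2677,.071])[0],25)[0]; print(k,atz(c,e,.071).round(4))
        except ValueError: pass
X=tri(obs);print("bar",X.round(4),[(proj(c,X)[0]-b).round(1) for c,b in obs])
c=obs[2][0]; x,y=obs[2][1].astype(int)
cv2.imwrite("pics/a3.png",cv2.resize(c["f"][max(0,y-60):y+90,max(0,x-80):x+80],None,fx=3.5,fy=3.5,interpolation=2))
print(r.get_clock())
E
```

```text
[284.  102.2] [284.  107.5]
start [ 0.4824 -0.2661  0.071 ]
[165.2  95.2] [165.8 100.5]
start [ 0.4824 -0.2675  0.071 ]
[252.4  58.9] [252.6  66.9]
start [ 0.4818 -0.266   0.071 ]
bar [ 0.4839 -0.0945  0.0584] [array([ 0., -0.]), array([-0. , -0.1]), array([0. , 0.1])]
15.475
```

View pics/a3.png

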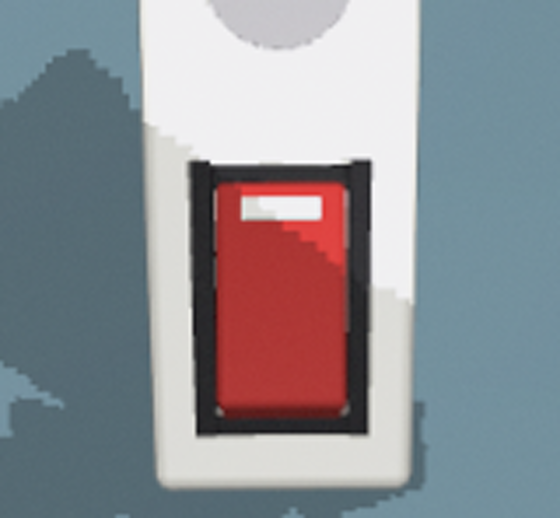

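The bar measures z ≈ 0.058 (57 mm when on, 65 mm when off). The near end of the rocker stands up, so it looks on, but the tip could have rested on the black frame. I'll press once more with the tip turned and tilted so it fits inside the frame, flush with the on-face.

```bash
python3 - <<'E'
from meas import *
yaw=.06; th=.22
n=R.from_euler('z',yaw).apply([np.sin(th),0,np.cos(th)])
for k in(1,-1):
    M=R.from_euler('z',yaw)*R.from_euler('y',th)*R.from_euler('x',np.pi)*R.from_euler('z',k*np.pi/2)
    O=M.as_euler('xyz').tolist()
    f=np.array([.481,-.095,.0568]); base=f+.011*n
    q=r.ik(base+.06*n,O)
    if q is not None: break
print(k,np.round(q,2))
r.movep(base+.06*n,O); r.move_l(base+.015*n,feed=.1)
print(r.move_l(base-.005*n,feed=.02,contact_N=18)); 
p=np.array(r.get_position()); print("tip depth past on-face (mm)",((base-p)@n*1e3).round(2),(p-.011*n).round(4),np.round(r.get_wrist_force(),1))
r.wait(.15); print(np.round(r.get_wrist_force(),1))
r.move_l(base+.08*n,feed=.15)
print(r.get_clock())
E
```

```text
-1 [-0.37  0.17  1.88 -0.09  1.29 -0.39]
True
tip depth past on-face (mm) -0.45 [ 0.4811 -0.095   0.0572] [-0.5  0.2  4.8]
[0.1 0.4 4.6]
18.8833
```

The flush tip stopped 0.45 mm from the predicted on-face, so the rocker is at its on stop. Now the green button.

```bash
python3 - <<'E'
from meas import *
O=[np.pi,0,.15]; x,y=.4815,-.267
p=np.array(r.get_position()); r.move_l([p[0],p[1],.2],feed=.2)
r.movep([x,y,.2],O); r.move_l([x,y,.095],feed=.15); print("F",np.round(r.get_wrist_force(),1))
print(r.move_l([x,y,.073],feed=.02,contact_N=18)); print(np.round(r.get_position(),4),np.round(r.get_wrist_force(),1))
r.wait(.2); print(np.round(r.get_position(),4),np.round(r.get_wrist_force(),1))
r.move_l([x,y,.2],feed=.15); r.movep([.38,-.15,.25],O)
c=cam("wrist");s=cam("scene");cv2.imwrite("pics/a4.png",np.hstack([cv2.resize(s["f"][60:310,110:430],(400,312)),cv2.resize(c["f"],(400,312))]))
print(r.get_clock())
E
```

```text
F [-0.2 -0.9 -0.2]
True
[ 0.4815 -0.267   0.077 ] [-1.5  1.3  6.2]
[ 0.4815 -0.267   0.077 ] [-1.8  1.1  6.7]
24.05
```

View pics/a4.png

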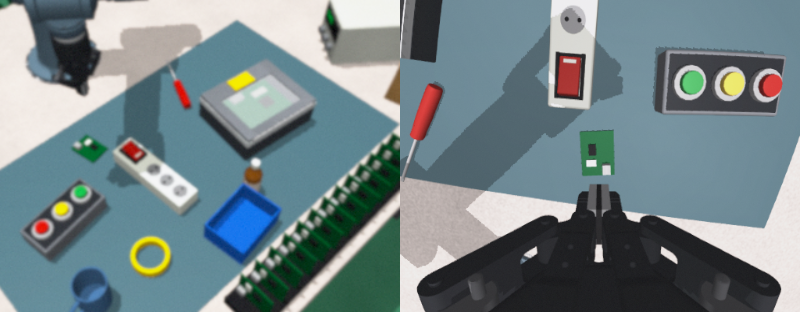

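The button bottomed at tip z = 0.066, fully down. The picture shows the green button back up at (690,82), the rocker on, the cover flat, and the robot clear of everything.

```bash
python3 -c "
from rig import r
print(r.sign_off())"
```

```text
the job is handed in; nothing more can be done
None
```

I pushed the cover flat, switched the rocker on, then pressed the green button fully down and let it come back up, in that order; the job was handed in at about 24 s, but the hand-in gave no verdict.

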